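# Steady the block case lid at its balance point for the hinge screws

## Task

The hinge screws of the wooden block case are about to be tightened: first, so that nothing slides about in it, push the one steel block that stands apart along the case floor until it sits flush against the row of four, face to face with its ends in line, without shifting the row, and let go of it. Then take the lid, which leans back wide open, by its front edge and bring it forward to its balance point, about ten degrees forward of plumb, where it falls neither back nor shut; never let it drop shut. Finish while still holding the lid there, still, and leave the screwdriver and the weights on the worktop alone.

Things in the scene. Friction and masses are not known exactly. Their poses are not given: they have to be found in the camera images.
- block_case: open beech case, heavy, does not move: 150 mm deep (x), 240 mm wide (y), walls 6 mm thick and 39 mm high, dark floor inside 17 mm above the origin; inside 138 x 228 mm. Origin: centre of its underside; x points to the back, where the hinge is, y to its left, z up. Its front is turned roughly to the robot.
- block_case_lid (a joint): lid angle about its pin (rad): 0 shut, grows as it opens, starts on its stop at 1.83. Beech lid 150 x 240 mm, 19 mm thick over all (5 mm panel, 6 mm rim walls, hollow inside), 0.30 kg; shut, its underside is level with the pin. Balance point 1.39 (panel 0.18 forward of plumb: its thickness lies behind the pin). Almost no friction (0.01 N m): over 0.05 rad off balance it falls away.
- lid_hinge (a point): point on the hinge pin at the middle of its width, 42 mm above the worktop; the pin runs along the case's y axis. Axes as the case.
- lid_grip (a point): point in the lid's front edge (top edge when it stands open): mid width, mid thickness (9.5 mm to each face), 6 mm inside the edge, 146 mm from the pin. Turns with the lid: x runs in the panel from this edge to the pin, z is the panel's outward normal, y along the edge. A pinch across the 19 mm thickness here holds the lid.
- gauge_block_5: the steel setting block that stands apart: the largest, 35 by 30 by 20 mm (x, y, z), 0.16 kg, standing on the case floor to the left of the row, 30 to 75 mm clear of it and turned a little. Origin: centre of its underside. Flush, its origin lies 27.5 mm to the left (y) of gauge_block_4's.
- gauge_block_4: the last block of the row and the neighbour that the loose block goes against: steel, 35 by 25 by 18 mm (x, y, z), 35 mm along the depth of the case. Origin: centre of its underside. Its free face looks to the left (y). The row of four stands packed against the right end wall of the case.
- gauge_block_3: steel setting block of the row, 35 by 20 by 16 mm (x, y, z), 35 mm along the depth of the case. Origin: centre of its underside. Loose; stays where it is.
- gauge_block_2: steel setting block of the row, 35 by 12 by 14 mm (x, y, z), 35 mm along the depth of the case. Origin: centre of its underside. Loose; stays where it is.
- gauge_block_1: steel setting block of the row, 35 by 10 by 12 mm (x, y, z), 35 mm along the depth of the case. Origin: centre of its underside. Loose; stays where it is. Next to the right end wall.
- screwdriver: screwdriver with red handle, 205 mm long, lying on the worktop to the left of the case. Bystander.
- weight_1: brass-coloured check weight with a knob, 32 mm across, 30 mm high, right front of the case. Bystander.
- weight_2: smaller brass-coloured check weight, 25 mm across, 22 mm high. Bystander.
Not all that is in view belongs to the job. What is shaped like the gauge_block_5 but red or turquoise is not meant.

How it is judged:
By the outcome, as a careful person would: the job done as asked, in the order asked, and still so for the second after the job is handed in, while the arm keeps its last pose, push and grip.
It also fails if it takes over 45 s, if anything falls off the work surface, if the arm or the gripper's body presses on something with over 40 N, if the wrist force passes 120 N, or if a joint passes its speed limit or range.

## Robot

A 6-joint arm with a two-finger parallel gripper is mounted at the origin on the work surface; the furniture and walls round the work are solid. World frame = base frame: x ahead of the robot, y to its left, z up, the work surface at z = 0. Lengths are in m, angles in rad, forces in N, time in s.
With the tool pointing down it reaches from about 0.275 to 0.825 m from the base axis. Payload 4.9 kg.
Tool frame: the origin (TCP) lies midway between the tips of the shut fingers; the grasp point (between the pads) lies pinch_z behind it (pinch_z is the distance from the TCP to the grasp point, in m); z points along the fingers, y is the direction in which the jaws open and shut (so a half turn about z gives the same grasp; the last joint's range is limited). The gripper opens to 85 mm and grips with 20 to 120 N. Pads are 22 mm wide; open, the fingers measure 114 mm over their backs; the gripper's body (76 mm by 85 mm) begins 54 mm behind the grasp point. The pads swing forward as they close: fully open they stand 13 mm farther back than shut.
Start: joints at [1.046, 0.326, -0.193, 1.052, 0, 1.437], TCP at [0.21, 0.509, 0.231] pointing down, gripper open.
Joint ranges: [-2.65, 2.65], [-0.97, 1.79], [-1.3, 1.35], [-1.93, 2.1], [-1.47, 1.37], [-3.14, 3.14]. Speed limits (rad/s): [2.57, 2.57, 3.14, 3.14, 3.14, 3.14].

## Interface

Orientations are given as a unit quaternion [x, y, z, w].
In Python, from cell import read_state, snapshot, sign_off, pinch_z gives the robot as it stands.
- The arm moves only by the tool drive_tool, never from a script. Its argument "motion" is a list of rows, each a list of 4 numbers: the shift along the world's x, y, z in cm, then the turn about the world's z in degrees. In form: [[x, y, z, turn], ...]. A call has 1 to 12 rows; each row shifts and turns the pose as measured when the row begins; what a row does not reach is not made up. A row lasts 1/8 s, in which the tool goes at most 62.5 mm and 10.7 degrees, less where a joint would pass 70% of its speed; a pose out of reach is approached as far as the arm can. A call is refused whole if a number of a shift passes 6.25 or a number of a turn 10.7, either way. A call with a gripper value outside its range is refused whole. "fingers" is the closure, from 0 (fully open) to 1 (shut), set as the call begins (left out, the last holds). The fingers move at their own pace and stop on an object; "newtons" is the grip in N (left out, the last holds). Time passes only in rows, so rows that do not move let the fingers close. It gives the time, the measured TCP pose, the force and the opening at its end, in the units of the state.
- read_state(): the state, without advancing time (a new reading comes with each control period).
- snapshot(name): name is "side" or "top" or "wrist"; returns a dict with "color" (384x512x3 uint8, red, green, blue), "depth" (384x512 float32, m along the optical axis (not along the pixel's ray), 0 where there is no reading), "fov_y" (degrees; the focal length in pixels is half the picture's height over the tangent of half this angle, whatever the lens; pixels are square), "cx", "cy" (the principal point, pixels), "rvec" (rotation vector, rad) and "tvec" (3), from world to camera coordinates, as OpenCV has them. Camera axes: x right, y down, z forward; pixel columns grow to the right and rows downward; lengths in m; the calibration is good to about 2 mm. The wrist camera is an equidistant fisheye: a pixel r from the principal point sees the ray r / f radians off the axis. A picture is of the moment at which its call begins.
- sign_off(): hands the job in, once; it reports no verdict.
The state is a dict: "time_s": time; "joint_positions": joint angles; "joint_vel": joint speeds; "joint_efforts": joint torques, N m; "eef_pos": TCP position; "ee_rot": TCP orientation; "contact_force": force on the tool from outside, world axes, zero at the start; "wrist_torque": the same for the moment, N m; "grip_width": finger opening in m.
Only numpy, scipy, OpenCV 4.12 (cv2) and the standard library are available. Lean on these libraries where they do the work, as an engineer would, in place of code of your own. Each camera call takes 0.05 s, during which the arm holds its last target. There are 200 camera calls.

## Working session

There is one attempt and no reset: what is moved stays moved. The work goes in short steps, Python scripts to look and compute and a tool call to move; the robot and the scene stay as the last step left them, time stands still between calls to the robot, and variables do not carry over. Pictures are saved under pics/ and viewed, about 8 in all and at most 12, crops included, and the job is handed in when it is done.

Besides the shell and the picture viewer there is one more tool, called after "Emit:" as name(argument=value, ...) on one line, values as JSON. drive_tool: Moves the arm, as the interface text tells. Its arguments: {"type":"object","properties":{"motion":{"type":"array"},"fingers":{"type":"number"},"newtons":{"type":"number"}},"required":["motion"]}

```bash
mkdir -p pics; ls; cat > h.py <<'E'
import numpy as np, cv2
from cell import read_state, snapshot, sign_off, pinch_z
def pose(s):
    return cv2.Rodrigues(np.array(s["rvec"],float))[0], np.array(s["tvec"],float).ravel()
def rays(s,uv,fish=False):
    uv=np.atleast_2d(uv).astype(float); h=s["color"].shape[0]
    f=h/2/np.tan(np.radians(s["fov_y"])/2)
    d=(uv-[s["cx"],s["cy"]])/f
    if fish:
        r=np.linalg.norm(d,axis=1,keepdims=True)+1e-12
        v=np.hstack([d/r*np.sin(r),np.cos(r)])
    else: v=np.hstack([d,np.ones((len(d),1))])
    R,t=pose(s); return -R.T@t, v@R
def onplane(s,uv,z,fish=False):
    c,v=rays(s,uv,fish); return c+v*((z-c[2])/v[:,2])[:,None]
def cloud(s):
    h,w=s["depth"].shape; f=h/2/np.tan(np.radians(s["fov_y"])/2)
    u,v=np.meshgrid(np.arange(w),np.arange(h)); d=s["depth"]
    p=np.stack([(u-s["cx"])/f*d,(v-s["cy"])/f*d,d],-1)
    R,t=pose(s); P=(p-t)@R; P[d==0]=np.nan; return P
def save(s,n,crop=None,k=1):
    im=cv2.cvtColor(s["color"],cv2.COLOR_RGB2BGR)
    if crop: im=im[crop[1]:crop[3],crop[0]:crop[2]]
    cv2.imwrite("pics/"+n,cv2.resize(im,None,fx=k,fy=k,interpolation=cv2.INTER_CUBIC))
E
python3 - <<'E'
from h import *
a=snapshot("top");b=snapshot("side");w=snapshot("wrist")
import pickle;pickle.dump((a,b,w),open("s0.pkl","wb"))
for s in(a,b,w):
  R,t=pose(s);print(s["fov_y"],s["cx"],s["cy"],-R.T@t,R[2])
st=read_state();print(st,pinch_z() if callable(pinch_z) else pinch_z)
ab=np.vstack([a["color"],b["color"]])[:,:,::-1]
cv2.imwrite("pics/top.png",cv2.resize(a["color"][:,:,::-1],(768,576)));cv2.imwrite("pics/side.png",cv2.resize(b["color"][:,:,::-1],(768,576)))
E
```

```text
pics
49.84438212814802 251.38373270640426 191.44261945559404 [ 0.36138789 -0.00738861  0.90486118] [ 0.12704294 -0.01175315 -0.99182758]
42.64849854435513 240.1437538492365 181.90612719221434 [ 0.05289481 -0.87978648  0.40194965] [ 0.43521433  0.83868736 -0.3274019 ]
65.70646984690485 254.95568552593315 195.0433330276614 [0.1339558  0.53928483 0.37292145] [ 0.29311827 -0.12225452 -0.94822756]
{'time_s': 0.15, 'joint_positions': array([ 1.04579861e+00,  3.26775760e-01, -1.93327363e-01,  1.05202066e+00,
        1.98345508e-05,  1.43660201e+00]), 'joint_vel': array([ 0.00104177, -0.00090861,  0.0015425 , -0.00023189, -0.00115251,
        0.00044256]), 'joint_efforts': array([ 1.01770460e-03, -4.43704033e+01,  2.62664276e+01,  1.04563229e-02,
       -7.85349266e-05, -1.19630283e-05]), 'eef_pos': array([0.20927308, 0.50815973, 0.23069075]), 'ee_rot': array([ 1.94160571e-01,  9.80969537e-01, -6.24789876e-04, -2.24205550e-04]), 'contact_force': array([-0.0485505 ,  0.25443886,  0.03967296]), 'wrist_torque': array([-0.02813913, -0.0512706 , -0.01046016]), 'grip_width': 0.08537332117752602} 0.0187
```

View pics/top.png

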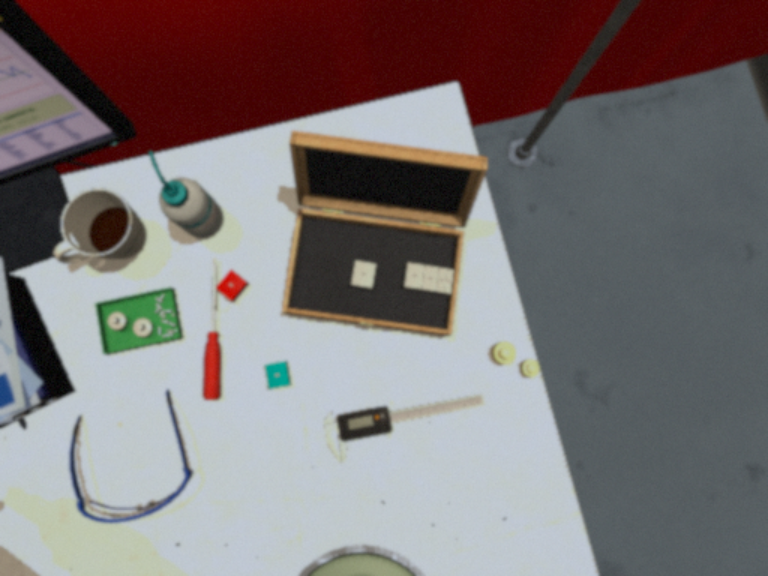

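View pics/side.png

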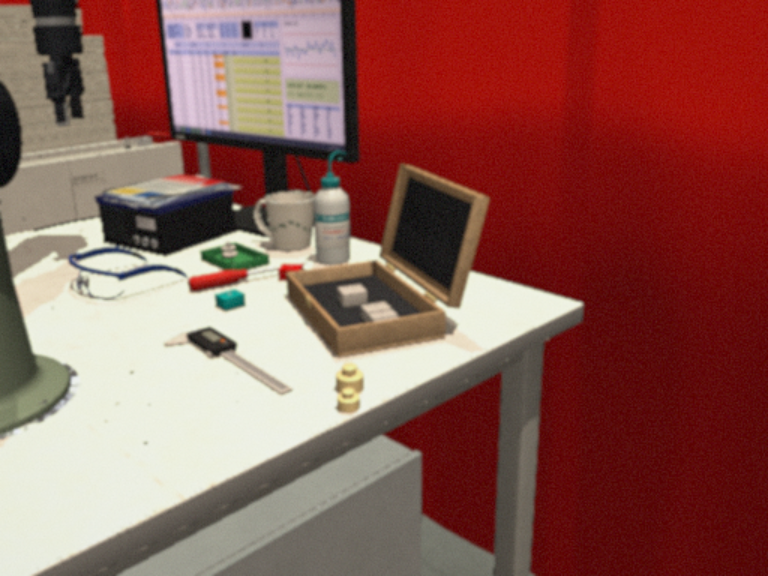

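The top view shows the case with rim corners at about (284,313), (452,333), (465,228) and (300,212). The loose block is at (364,274), the row spans (404–453, 262–293), and the lid is leaning back. The side view agrees. Next I'll measure these.

```bash
cat > m.py <<'E'
from h import *
def case_pose(a):
    P=cloud(a); z=P[...,2]
    hsv=cv2.cvtColor(a["color"],cv2.COLOR_RGB2HSV)
    reg=np.zeros(z.shape,bool); reg[130:230,180:320]=1
    m=reg&(z>0.032)&(z<0.046)&(hsv[...,1]>60)
    return P[m],m
def blocks(a,reg=(195,160,308,215)):
    g=cv2.cvtColor(a["color"],cv2.COLOR_RGB2GRAY); 
    m=np.zeros(g.shape,np.uint8); x0,y0,x1,y1=reg
    m[y0:y1,x0:x1]=((g>120)&(cv2.cvtColor(a["color"],cv2.COLOR_RGB2HSV)[...,1]<60))[y0:y1,x0:x1]*255
    cs=cv2.findContours(m,cv2.RETR_EXTERNAL,cv2.CHAIN_APPROX_NONE)[0]
    return [c for c in cs if cv2.contourArea(c)>60]
E
python3 - <<'E'
from m import *
import pickle;a,b,w=pickle.load(open("s0.pkl","rb"))
p,m=case_pose(a);print(len(p),np.nanpercentile(p,[2,50,98],axis=0))
r=cv2.minAreaRect((p[:,:2]*1000).astype(np.float32));print(r,cv2.boxPoints(r))
for n,u in dict(FL=(284,313),FR=(452,333),BR=(465,228),BL=(300,212)).items(): print(n,onplane(a,np.array(u)/1.5,0.039))
P=cloud(a)
for c in blocks(a):
  rr=cv2.minAreaRect(c);print(cv2.contourArea(c),rr)
  q=P[c[:,0,1],c[:,0,0]]
  mm=np.zeros(P.shape[:2],np.uint8);cv2.drawContours(mm,[c],-1,1,-1);mm=cv2.erode(mm,np.ones((3,3)))
  print("z",np.nanmedian(P[mm>0][:,2]))
  for z in(0.033,0.035,0.037):
    t=onplane(a,c[:,0,:],z)[:,:2]*1000; R=cv2.minAreaRect(t.astype(np.float32)); print(z,R,cv2.boxPoints(R).round(1).tolist())
# lid
z=P[...,2]; reg=np.zeros(z.shape,bool);reg[80:160,180:335]=1
q=P[reg&(z>0.1)];print(len(q),np.nanpercentile(q,[1,50,99],axis=0))
E
```

```text
1492 [[ 0.41301935 -0.13401983  0.03342374]
 [ 0.55581459 -0.01317292  0.03883794]
 [ 0.59691022  0.10970662  0.0457956 ]]
((505.36663818359375, -13.126007080078125), (240.279541015625, 171.39756774902344), 82.63282012939453) [[ 404.9701   -121.28505 ]
 [ 574.95276  -143.26294 ]
 [ 605.7632     95.033035]
 [ 435.78052   117.010925]]
FL [[0.43418305 0.11207786 0.039     ]]
FR [[ 0.40908588 -0.12309005  0.039     ]]
BR [[ 0.55914093 -0.14229659  0.039     ]]
BL [[0.57908222 0.09366183 0.039     ]]
474.0 ((285.7109680175781, 184.87863159179688), (31.475839614868164, 16.574234008789062), 8.746161460876465)
z 0.03281540141999316
0.033 ((488.18707275390625, -90.81597900390625), (67.03279113769531, 35.790794372558594), 81.92609405517578) [[465.79998779296875, -121.5], [501.20001220703125, -126.5], [510.6000061035156, -60.099998474121094], [475.20001220703125, -55.099998474121094]]
0.035 ((487.89617919921875, -90.62460327148438), (66.8790283203125, 35.70868682861328), 81.92606353759766) [[465.5, -121.19999694824219], [500.8999938964844, -126.19999694824219], [510.29998779296875, -60.0], [474
[... 1444 characters left out ...]
244140625, -125.9000015258789], [426.29998779296875, -125.4000015258789]]
0.035 ((472.3255615234375, -130.65438842773438), (10.577439308166504, 92.32788848876953), 89.66898345947266) [[426.1000061035156, -135.6999969482422], [518.5, -136.1999969482422], [518.5, -125.5999984741211], [426.20001220703125, -125.0999984741211]]
0.037 ((472.07049560546875, -130.37106323242188), (10.55311393737793, 92.11561584472656), 89.66885375976562) [[426.0, -135.39999389648438], [518.0999755859375, -135.89999389648438], [518.2000122070312, -125.4000015258789], [426.0, -124.80000305175781]]
3729 [[ 0.58462348 -0.14241201  0.1010348 ]
 [ 0.61316259 -0.02691353  0.15084909]
 [ 0.63906915  0.09083962  0.1886485 ]]
```

Emit:
drive_tool(motion=[[2.8,-4.9,-0.3,-7.5],[2.8,-4.9,-0.3,-7.5],[2.8,-4.9,-0.3,-7.5],[2.8,-4.9,-0.3,-7.5],[2.8,-4.9,-0.3,-7.5],[2.8,-4.9,-0.3,-7.5],[2.8,-4.9,-0.3,-7.5],[2.8,-4.9,-0.3,-7.5],[2.8,-4.9,-0.3,-7.5],[2.8,-4.9,-0.3,-7.5]], fingers=0.3)

```text
time_s: 1.4
eef_pos: [0.4936, 0.0054, 0.1988]
ee_rot: [0.763, 0.647, 0.001, 0.0]
contact_force: [1.5, 0.2, -0.5]
grip_width: 0.0596
```

```bash
python3 - <<'E'
from h import *
import pickle
w=snapshot("wrist");a=snapshot("top");pickle.dump((a,w),open("s1.pkl","wb"))
save(w,"w1.png",k=1.5); print(np.nanmedian(w["depth"]),read_state()["eef_pos"],read_state()["contact_force"])
R,t=pose(w);print(-R.T@t,R)
E
```

```text
0.31197315 [0.49555618 0.0025596  0.19851397] [-0.0099204   0.89289905  0.02789744]
[0.50693009 0.08584308 0.34113215] [[ 0.98668993 -0.16260923  0.00110099]
 [-0.15454482 -0.93560702  0.31741991]
 [-0.05058532 -0.31336519 -0.94828444]]
```

View pics/w1.png

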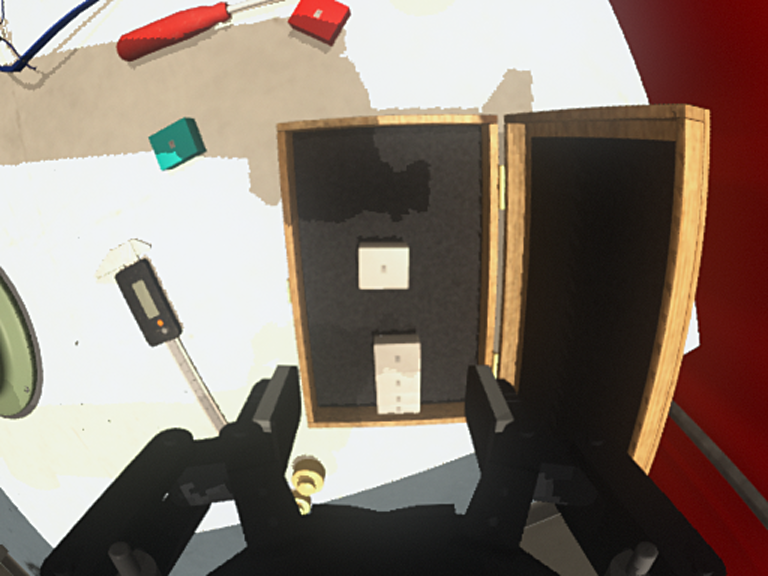

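The wrist view shows the loose block's top face at about (384,266), the row at (375–421, 338–413), the rim with corners around (281,126) and (497,118), and the fingers straddling at the bottom.

```bash
cat > wm.py <<'E'
from m import *
def wmeas(w,verbose=1):
    g=cv2.cvtColor(w["color"],cv2.COLOR_RGB2GRAY);hs=cv2.cvtColor(w["color"],cv2.COLOR_RGB2HSV)
    m=((g>120)&(hs[...,1]<50)).astype(np.uint8)*255
    out=[]
    for c in cv2.findContours(m,cv2.RETR_EXTERNAL,cv2.CHAIN_APPROX_NONE)[0]:
        A=cv2.contourArea(c)
        if 300<A<4000:
            t=onplane(w,c[:,0,:],0.036,True)[:,:2]*1000;R=cv2.minAreaRect(t.astype(np.float32))
            if max(R[1])<90 and min(R[1])>20: out.append((c,R)); print("A",A,cv2.boundingRect(c),[np.round(x,1) for x in R],cv2.boxPoints(R).round(1).tolist())
    return out
E
python3 - <<'E'
from wm import *
import pickle;a,w=pickle.load(open("s1.pkl","rb"))
o=wmeas(w)
# rim: wood mask edges; corners read off the picture at 1.5x
for n,u in dict(FL=(279,126),FR=(311,426),FLi=(291,130),FRi=(314,407),BLo=(497,117),BLi=(481,126),BRi=(467,403)).items(): print(n,(onplane(w,np.array(u)/1.5,.039,True)*1000).round(1))
E
```

```text
A 382.0 (130, 333, 30, 23) [array([ 277.7, -227.7]), array([76., 37.]), np.float64(14.5)] [[236.1999969482422, -219.39999389648438], [245.5, -255.10000610351562], [319.1000061035156, -236.10000610351562], [309.79998779296875, -200.3000030517578]]
A 724.0 (251, 245, 30, 30) [array([489.6, -97.3]), array([40.8, 34. ]), np.float64(80.8)] [[469.6000061035156, -114.80000305175781], [503.1000061035156, -120.19999694824219], [509.70001220703125, -79.9000015258789], [476.1000061035156, -74.5]]
A 821.0 (240, 165, 33, 28) [array([494.7,   3. ]), array([29.8, 34.4]), np.float64(80.7)] [[475.29998779296875, -9.0], [509.29998779296875, -14.5], [514.0999755859375, 14.899999618530273], [480.1000061035156, 20.5]]
FL [[441.3 114.2  39. ]]
FR [[ 413.4 -119.5   39. ]]
FLi [[448.9 109.7  39. ]]
FRi [[ 420.4 -101.2   39. ]]
BLo [[587.6  96.9  39. ]]
BLi [[575.5  91.9  39. ]]
BRi [[ 542.9 -118.    39. ]]
```

```bash
cat >> wm.py <<'E'
def edge(w,u0,u1,vs,z,sign,fish=True):
    """per image row, strongest gray step of given sign between cols u0..u1; -> world pts (mm), robust line"""
    g=cv2.GaussianBlur(cv2.cvtColor(w["color"],cv2.COLOR_RGB2GRAY),(3,3),0).astype(float)
    pts=[]
    for v in vs:
        d=np.diff(g[v,u0:u1+1])*sign; i=int(d.argmax())
        if d[i]<12 or i in(0,len(d)-1): continue
        a,b,c=d[i-1:i+2]; pts.append((u0+i+.5+.5*(a-c)/(a-2*b+c-1e-9),v))
    P=onplane(w,pts,z,fish)[:,:2]*1000
    l=cv2.fitLine(P.astype(np.float32),cv2.DIST_HUBER,0,.01,.01).ravel()
    if l[1]<0:l[:2]*=-1
    n=np.array([l[1],-l[0]]); res=(P-l[2:])@n
    return l[2:],np.degrees(np.arctan2(-l[0],l[1])),res.std(),len(P)
E
python3 - <<'E'
from wm import *
import pickle;a,w=pickle.load(open("s1.pkl","rb"))
for n,ar in dict(looseL=(234,245,range(167,189),.037,1),looseR=(267,279,range(167,189),.037,-1),
 g4L=(245,257,range(228,243),.035,1),g4R=(274,287,range(228,243),.035,-1),rowL=(245,257,range(228,273),.033,1),rowR=(274,287,range(228,265),.033,-1),
 frontOut=(184,207,range(90,270),.039,-1),frontIn=(190,214,range(95,260),.039,-1),backIn=(308,325,range(95,260),.039,1)).items():
  try: print(n,edge(w,*ar))
  except Exception as e: print(n,e)
# image of gradients: rows of gauges
g=cv2.cvtColor(w["color"],cv2.COLOR_RGB2GRAY);print(g[215:280,266].tolist())
print(g[155:200,256].tolist())
E
```

```text
looseL (array([477.3938  ,  10.718759], dtype=float32), np.float32(-9.9291315), np.float64(0.020089086933761546), 22)
looseR (array([511.79974  ,   1.5910368], dtype=float32), np.float32(-9.63516), np.float64(0.06117510442889531), 22)
g4L (array([476.07886, -62.21965], dtype=float32), np.float32(-6.513771), np.float64(0.17915623383911058), 15)
g4R (array([510.80658, -68.47757], dtype=float32), np.float32(-6.0933933), np.float64(0.033062228923506194), 15)
rowL (array([473.8104 , -80.13645], dtype=float32), np.float32(-7.0195055), np.float64(0.14761931155976743), 45)
rowR (array([508.5558 , -86.28895], dtype=float32), np.float32(-7.767986), np.float64(0.12147426183305714), 37)
frontOut (array([429.42313 ,   6.830396], dtype=float32), np.float32(-4.658617), np.float64(1.9135721331334492), 152)
frontIn (array([431.57037 ,   7.457523], dtype=float32), np.float32(-7.0291224), np.float64(0.6571022930182984), 144)
backIn (array([559.81494, -78.57894], dtype=float32), np.float32(-8.365149), np.float64(2.4749553425286637), 37)
[62, 63, 59, 58, 57, 49, 40, 43, 65, 79, 80, 83, 80, 92, 192, 224, 219, 217, 215, 215, 215, 213, 193, 184, 187, 189, 199, 211, 211, 212, 210, 209, 210, 227, 236, 235, 234, 234, 223, 200, 198, 203, 218, 232, 232, 230, 231, 235, 234, 203, 188, 197, 205, 230, 234, 235, 200, 199, 204, 219, 190, 96, 85, 86, 89]
[59, 62, 59, 41, 42, 45, 59, 82, 86, 112, 194, 242, 236, 235, 234, 233, 233, 234, 233, 234, 234, 220, 181, 180, 194, 201, 210, 227, 231, 231, 231, 231, 231, 231, 232, 233, 226, 160, 66, 59, 63, 62, 63, 62, 61]
```

Emit:
drive_tool(motion=[[0,0,-5,0],[0,0,-5,0],[0,0,-4,0],[-0.1,0,-2,-0.5],[0,0,-1,0],[0,0,0,0]])

```text
time_s: 2.25
eef_pos: [0.493, 0.0044, 0.0242]
ee_rot: [0.765, 0.644, 0.001, 0.001]
contact_force: [-0.4, -0.3, 0.2]
grip_width: 0.0598
```

```bash
python3 - <<'E'
from wm import *
import pickle;a,w=pickle.load(open("s1.pkl","rb"))
print(onplane(w,[(265,228.6),(256,164.3)],.035,True))
s=read_state();print(s["eef_pos"],s["ee_rot"],s["contact_force"],s["grip_width"])
E
```

```text
[[ 0.49531219 -0.05676794  0.035     ]
 [ 0.49723661  0.01818835  0.035     ]]
[0.49299858 0.00438316 0.02417044] [0.7653964  0.64355749 0.00102832 0.00102829] [-0.41359719 -0.33702749  0.17671797] 0.059779209515861215
```

Emit:
drive_tool(motion=[[0.1,-0.1,-0.5,0],[0.0,0,-0.2,0],[0,0,0,0]])

```text
time_s: 2.62
eef_pos: [0.4962, 0.0034, 0.019]
ee_rot: [0.765, 0.644, 0.002, 0.003]
contact_force: [-0.3, -0.8, -0.1]
grip_width: 0.0594
```

Emit:
drive_tool(motion=[[0,0,0,0],[0,0,0,0],[0,0,0,0],[0,0,0,0]], fingers=0.8, newtons=20)

```text
time_s: 3.12
eef_pos: [0.4965, 0.0032, 0.0195]
ee_rot: [0.765, 0.644, 0.003, 0.003]
contact_force: [-0.5, -0.2, -1.5]
grip_width: 0.0342
```

Emit:
drive_tool(motion=[[0,-1,0,1.4],[0,-1,0,1.4],[0,-1,0,0],[0,-0.7,0,0],[0,0,0,0]])

```text
time_s: 3.75
eef_pos: [0.4966, -0.0346, 0.0196]
ee_rot: [0.749, 0.663, 0.003, 0.003]
contact_force: [0.0, -0.4, 0.1]
grip_width: 0.0345
```

```bash
python3 - <<'E'
from wm import *
import pickle
w=snapshot("wrist");a=snapshot("top");pickle.dump((a,w),open("s2.pkl","wb"))
save(w,"w2.png",crop=(180,120,380,270),k=4)
s=read_state();print(s["eef_pos"],s["ee_rot"],s["contact_force"],s["grip_width"])
E
```

```text
[ 0.49654493 -0.03414515  0.01954732] [0.74848824 0.66313501 0.00335013 0.00246569] [ 0.24473783 -0.21629576 -0.3081482 ] 0.03438430666037899
```

View pics/w2.png

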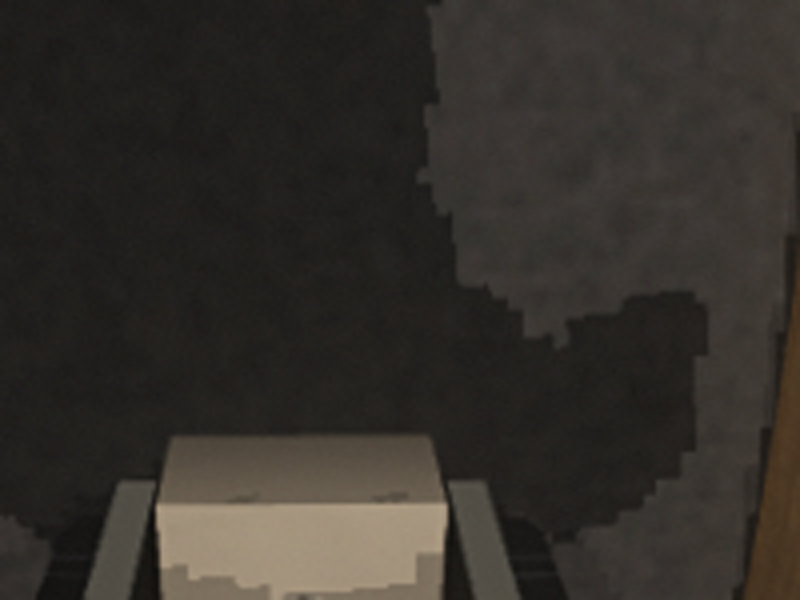

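The crop shows the loose block held squarely between the pads, with its near top edge at (155–447, 503). The row lies below the crop, so I'll look there.

```bash
python3 - <<'E'
from wm import *
import pickle;a,w=pickle.load(open("s2.pkl","rb"))
im=w["color"][236:340,180:330,::-1]; c2=a["color"][140:240,190:330,::-1]
im=cv2.resize(im,(600,416),interpolation=cv2.INTER_CUBIC)
cv2.imwrite("pics/w2b.png",cv2.convertScaleAbs(im,alpha=1.3))
E
```

```text
(no output)
```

View pics/w2b.png

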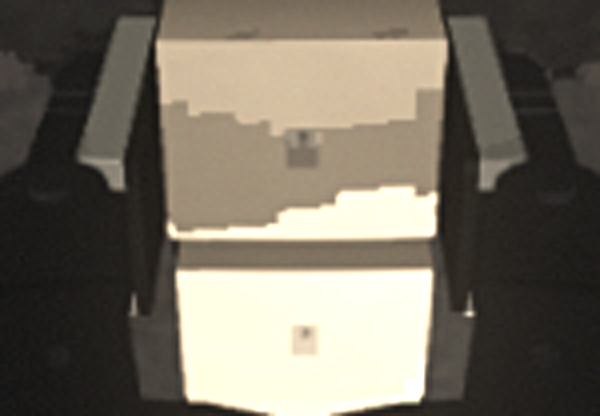

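The lower crop shows the loose block's front top edge at y=240 (x 170–437) and block 4's near top edge at y=268 (x 177–433). A small gap remains between them.

```bash
python3 - <<'E'
from wm import *
import pickle;a,w=pickle.load(open("s2.pkl","rb"))
f=lambda x,y:(180+x/4-.4,236+y/4-.4)
A=onplane(w,[f(156,40),f(446,40),f(170,240),f(437,240),f(302,148)],.037,True)*1000
B=onplane(w,[f(177,268),f(433,268),f(186,400),f(424,400),f(305,340)],.035,True)*1000
print(A.round(1),B.round(1))
for n,ar in dict(lL=(214,226,range(248,292),.037,1),lR=(284,296,range(248,292),.037,-1),gL=(219,230,range(306,334),.035,1),gR=(282,292,range(306,334),.035,-1)).items(): print(n,edge(w,*ar))
q=read_state()["ee_rot"];print(np.degrees(2*np.arctan2(q[1],q[0]))-90)
E
```

```text
[[481.2 -18.2  37. ]
 [515.5 -22.6  37. ]
 [477.7 -48.2  37. ]
 [512.4 -52.6  37. ]
 [496.6 -35.6  37. ]] [[477.3 -54.6  35. ]
 [511.7 -59.1  35. ]
 [474.  -80.4  35. ]
 [508.8 -85.   35. ]
 [492.9 -69.9  35. ]]
lL (array([479.5017  , -31.938192], dtype=float32), np.float32(-6.9577193), np.float64(0.05411489820646943), 44)
lR (array([513.98016, -36.3143 ], dtype=float32), np.float32(-6.9550147), np.float64(0.06501192327473979), 44)
gL (array([475.27005, -69.35802], dtype=float32), np.float32(-7.005613), np.float64(0.043947375464101726), 28)
gR (array([510.29758, -70.84976], dtype=float32), np.float32(-7.108544), np.float64(0.04936871883409769), 28)
-6.920307289857263
```

Emit:
drive_tool(motion=[[0.02,-0.3,0,0],[-0.02,-0.2,0,0],[0,0,0,0]])

```text
time_s: 4.22
eef_pos: [0.4965, -0.0388, 0.0196]
ee_rot: [0.748, 0.663, 0.003, 0.002]
contact_force: [1.6, 0.2, -0.4]
grip_width: 0.0345
```

Emit:
drive_tool(motion=[[0,-0.1,0,0],[0,-0.1,0,0]])

```text
time_s: 4.47
eef_pos: [0.4964, -0.0405, 0.0195]
ee_rot: [0.748, 0.664, 0.004, 0.002]
contact_force: [0.3, 0.3, -0.9]
grip_width: 0.0347
```

Emit:
drive_tool(motion=[[0,-0.1,0,0],[0,-0.1,0,0]])

```text
time_s: 4.72
eef_pos: [0.4964, -0.0422, 0.0196]
ee_rot: [0.748, 0.664, 0.004, 0.002]
contact_force: [-0.6, 3.2, 1.0]
grip_width: 0.0344
```

```bash
cat >> wm.py <<'E'
def vedge(w,us,v0,v1,z,sign):
    w2=dict(w);g=w["color"]
    g=cv2.GaussianBlur(cv2.cvtColor(g,cv2.COLOR_RGB2GRAY),(3,3),0).astype(float); pts=[]
    for u in us:
        d=np.diff(g[v0:v1+1,u])*sign;i=int(d.argmax());pts.append((u,v0+i+.5))
    return onplane(w,pts,z,True)[:,:2].mean(0)*1000,np.mean(pts,0)
E
python3 - <<'E'
from wm import *
w=snapshot("wrist");import pickle;pickle.dump(w,open("s3.pkl","wb"))
s=read_state();print(s["eef_pos"],s["contact_force"])
for n,ar in dict(lL=(214,226,range(248,292),.037,1),lR=(284,296,range(248,292),.037,-1),gL=(219,230,range(306,334),.035,1),gR=(282,292,range(306,334),.035,-1)).items():
  p,a,r,k=edge(w,*ar);print(n,p[0]*.9925-p[1]*.122,a,r,k)
g=cv2.cvtColor(w["color"],cv2.COLOR_RGB2GRAY)
for u in(235,255,275):print(g[285:312,u].tolist())
E
```

```text
[ 0.4963541  -0.04225208  0.0195209 ] [-0.66540222  2.32123963  0.99333598]
lL 480.52908 -6.7231026 0.04888721001496248 44
lR 515.28876 -6.871386 0.061768028667433535 44
gL 480.30942 -6.0576644 0.05461063594305183 28
gR 515.12177 -8.352226 0.08590656036239976 28
[113, 113, 113, 113, 114, 114, 111, 111, 157, 214, 213, 211, 211, 210, 210, 209, 207, 208, 207, 207, 209, 207, 208, 208, 208, 208, 208]
[115, 114, 110, 115, 194, 214, 213, 211, 210, 212, 212, 215, 216, 215, 214, 215, 215, 214, 213, 214, 212, 214, 212, 171, 131, 134, 156]
[214, 211, 212, 211, 212, 211, 212, 209, 209, 209, 216, 221, 218, 218, 217, 217, 217, 216, 216, 216, 214, 214, 215, 216, 215, 214, 213]
```

Emit:
drive_tool(motion=[[0,-0.1,0,-0.2],[0,0,0,0]])

```text
time_s: 5.03
eef_pos: [0.4964, -0.0426, 0.0196]
ee_rot: [0.749, 0.662, 0.005, 0.001]
contact_force: [0.1, 1.8, 0.6]
grip_width: 0.0346
```

Emit:
drive_tool(motion=[[0,0,0,0],[0,0,0,0],[0,0,0,0]], fingers=0.4)

```text
time_s: 5.4
eef_pos: [0.4966, -0.0439, 0.0196]
ee_rot: [0.749, 0.662, 0.004, 0.002]
contact_force: [0.3, -0.6, 0.6]
grip_width: 0.0512
```

Emit:
drive_tool(motion=[[0,0,1,0],[0,0,3,0],[0,0,5,0],[0,4,5,0],[0,3,4,0],[0,0,0,0]])

```text
time_s: 6.15
eef_pos: [0.4959, 0.026, 0.2069]
ee_rot: [0.75, 0.661, 0.004, 0.003]
contact_force: [0.6, 0.1, -0.4]
grip_width: 0.0511
```

```bash
python3 - <<'E'
from wm import *
w=snapshot("wrist");a=snapshot("top");b=snapshot("side");import pickle;pickle.dump((a,b,w),open("s4.pkl","wb"))
s=read_state();print(s["eef_pos"],s["contact_force"])
save(w,"w4.png",k=1.5)
E
```

```text
[0.49327175 0.02451146 0.20259095] [ 0.34154301 -0.05504607 -0.42570986]
```

View pics/w4.png

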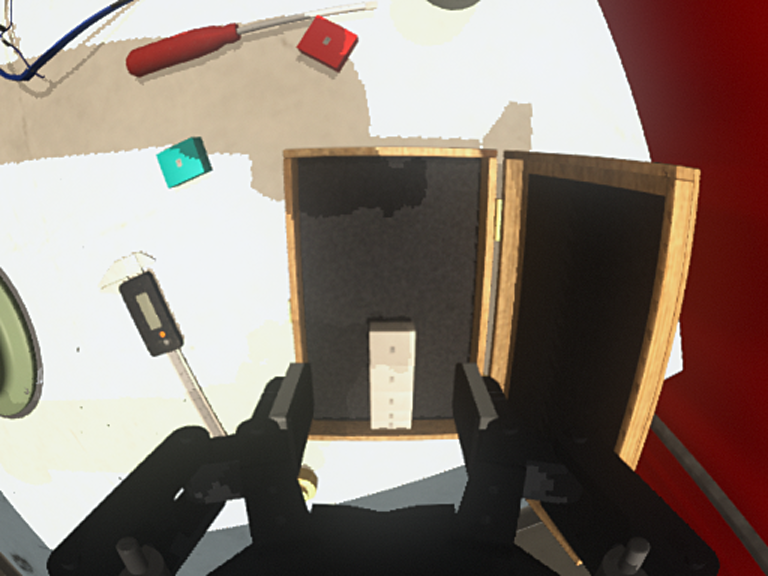

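The loose block now sits flush at the row's left end, with the edges forming one straight strip (369–415, 322–430). A numeric check follows, plus a fix on the lid.

```bash
python3 - <<'E'
from wm import *
import pickle;a,b,w=pickle.load(open("s4.pkl","rb"))
for n,ar in dict(lL=(238,254,range(220,241),.037,1),lR=(268,284,range(220,241),.037,-1),gL=(238,254,range(246,258),.035,1),gR=(268,284,range(246,258),.035,-1)).items():
  p,an,r,k=edge(w,*ar);print(n,p[0]*.9925-p[1]*.122,an,r,k)
g=cv2.cvtColor(w["color"],cv2.COLOR_RGB2GRAY)
for u in(252,261,270):print(g[212:290,u].tolist())
# top view: whole strip
for c in blocks(a):
  t=onplane(a,c[:,0,:],.035)[:,:2]*1000; R=cv2.minAreaRect(t.astype(np.float32)); print(R)
# lid: top-camera depth, lid edge points, in case frame
P=cloud(a); reg=np.zeros(P.shape[:2],bool);reg[80:160,180:335]=1
q=P[reg&(P[...,2]>0.06)]*1000
e=np.array([.9925,-.122]);l=np.array([.122,.9925])
X=q[:,:2]@e;Y=q[:,:2]@l;Z=q[:,2]
print("Y range",np.nanpercentile(Y,[.5,1,99,99.5]))
for z0 in range(70,195,10):
  m=(Z>z0)&(Z<z0+10); 
  if m.sum()>5: print(z0,m.sum(),np.nanpercentile(X[m],[2,50,98]).round(1))
Pb=cloud(b); Q=Pb.reshape(-1,3)*1000; Xb=Q[:,:2]@e;Yb=Q[:,:2]@l;Zb=Q[:,2]
k=(Xb>540)&(Xb<660)&(Yb>-90)&(Yb<150)&(Zb>60)&(Zb<210)
for z0 in range(70,195,10):
  m=k&(Zb>z0)&(Zb<z0+10); 
  if m.sum()>5: print("side",z0,m.sum(),np.nanpercentile(Xb[m],[2,50,98]).round(1))
E
```

```text
lL 480.42923 -6.105387 0.11499891640532994 21
lR 515.68506 -6.942584 0.04968632630200753 21
gL 480.2396 -6.1980247 0.048368517382541026 12
gR 515.35614 -7.8500633 0.03773750192083205 12
[35, 35, 49, 71, 78, 79, 79, 79, 103, 184, 219, 213, 213, 212, 210, 212, 211, 211, 211, 212, 211, 212, 211, 212, 211, 210, 209, 210, 210, 208, 209, 229, 231, 233, 233, 232, 231, 231, 231, 230, 230, 230, 231, 231, 231, 230, 230, 229, 230, 232, 233, 232, 232, 231, 231, 230, 229, 230, 229, 230, 229, 230, 231, 232, 231, 230, 230, 229, 230, 233, 233, 234, 235, 192, 108, 87, 85, 85]
[38, 41, 53, 72, 81, 78, 81, 81, 105, 189, 223, 217, 216, 217, 216, 215, 216, 217, 205, 170, 156, 167, 174, 197, 211, 212, 213, 212, 211, 212, 209, 213, 220, 221, 235, 235, 234, 234, 228, 184, 184, 196, 209, 228, 232, 232, 232, 230, 231, 234, 236, 235, 235, 224, 186, 187, 199, 214, 232, 232, 231, 232, 235, 222, 189, 194, 203, 229, 232, 224, 201, 207, 215, 205, 109, 87, 86, 91]
[40, 40, 53, 75, 83, 82, 80, 79, 107, 194, 226, 222, 220, 219, 218, 217, 217, 216, 216, 215, 214, 215, 215, 215, 215, 213, 213, 212, 212, 211, 209, 209, 2
[... 615 characters left out ...]
.9]
80 139 [583.7 595.7 598.4]
90 151 [585.5 598.3 601.2]
100 159 [588.2 601.  603.3]
110 157 [590.6 603.8 606.7]
120 165 [593.4 606.5 609.1]
130 154 [596.3 609.1 611.8]
140 161 [598.7 611.8 614.3]
150 163 [601.1 614.7 616.9]
160 48 [602.9 615.6 616.6]
170 13 [605.4 607.6 610.9]
180 511 [609.3 617.6 628.3]
side 70 258 [584.9 597.4 600.9]
side 80 263 [587.6 600.2 604.7]
side 90 259 [590.1 602.8 606.7]
side 100 259 [592.9 605.4 609.8]
side 110 266 [596.1 608.2 612.5]
side 120 266 [597.8 610.9 615.4]
side 130 270 [600.8 613.6 618.1]
side 140 262 [604.4 616.4 619.7]
side 150 275 [606.3 619.  622.2]
side 160 275 [609.6 621.9 626.3]
side 170 210 [611.5 625.9 628.8]
side 180 258 [613.2 615.7 632.4]
```

Emit:
drive_tool(motion=[[0,0,3,0],[3.2,-1.2,0.5,0],[3.2,-1.3,0,0],[3.2,-1.3,0,0],[3.1,-1.2,0,0],[0,0,0,0]])

```text
time_s: 7.05
eef_pos: [0.617, -0.0323, 0.227]
ee_rot: [0.754, 0.657, -0.006, -0.007]
contact_force: [-0.5, 0.5, -0.8]
grip_width: 0.0511
```

```bash
python3 - <<'E'
from wm import *
w=snapshot("wrist");import pickle;pickle.dump(w,open("s5.pkl","wb"))
s=read_state();print(s["eef_pos"],s["contact_force"])
save(w,"w5.png",crop=(150,150,410,345),k=3)
E
```

```text
[ 0.61562034 -0.03171628  0.22688177] [-0.87110061  0.31503789 -0.34248059]
```

View pics/w5.png

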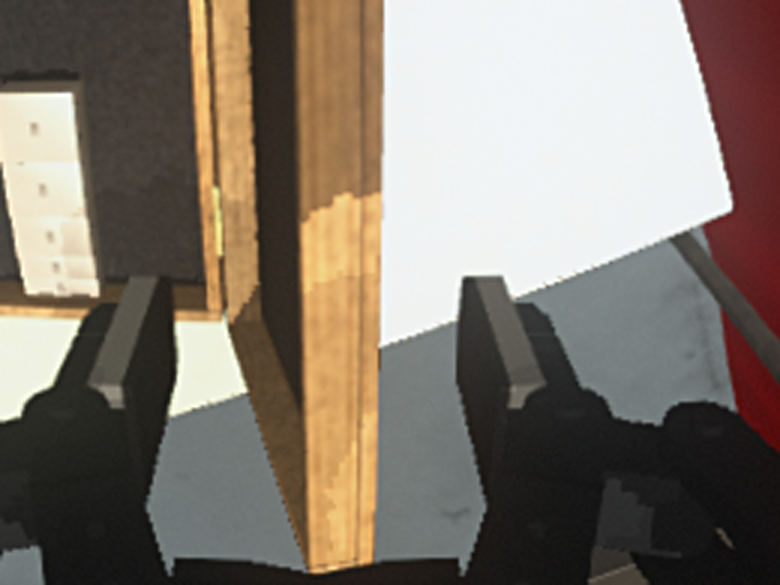

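The wrist crop shows the lid's top edge strip at x 303–380 (y≈300), ending at its right end near (310–372, 565). The strip lies between the fingers, which are at 175 and 460.

```bash
python3 - <<'E'
from wm import *
import pickle;w=pickle.load(open("s5.pkl","rb"))
f=lambda x,y:(150+x/3-.33,150+y/3-.33)
e=np.array([.9925,-.122]);l=np.array([.122,.9925])
A=onplane(w,[f(303,300),f(303,400),f(310,565)],.1875-.005,True)*1000  # inner corner z
B=onplane(w,[f(381,300),f(379,400),f(372,565)],.1875-.0,True)*1000
# top corners: inner z=42+145+0 ; outer z=42+145-4.9
A=onplane(w,[f(303,300),f(303,400),f(310,565)],.187,True)*1000; B=onplane(w,[f(381,300),f(379,400),f(372,565)],.182,True)*1000
for p in(*A,*B): print(p[:2]@e,p[:2]@l)
p=read_state()["eef_pos"][:2]*1000;print("tcp",p@e,p@l)
E
```

```text
612.5790392913174 23.599421388361108
611.9952779784894 -5.058912830062326
612.7033597014375 -64.41313611143019
631.0128034327056 20.67852068406542
631.0938609523865 -8.768697209929812
630.5565827413001 -69.74571126175162
tcp 614.8725758984913 43.627278297934566
```

Emit:
drive_tool(motion=[[0.7,0.8,0,0],[0,0,-2.5,0],[0,0,-2.5,0],[0,0,-1.5,0],[0,0,0,0]])

```text
time_s: 7.72
eef_pos: [0.6196, -0.0209, 0.1591]
ee_rot: [0.753, 0.658, -0.007, -0.009]
contact_force: [0.2, 0.4, -0.1]
grip_width: 0.051
```

```bash
cat > st.py <<'E'
from h import *
s=read_state();p=s["eef_pos"]*1000;q=s["ee_rot"]
print("X %.1f Y %.1f z %.1f yaw %.1f"%(p[0]*.9925-p[1]*.122,p[0]*.122+p[1]*.9925,p[2],np.degrees(2*np.arctan2(q[1],q[0]))-90),s["contact_force"].round(1),s["grip_width"],s["time_s"])
E
python3 st.py
```

```text
X 617.5 Y 54.8 z 159.1 yaw -7.7 [ 0.2  0.4 -0.1] 0.05104292516598605 7.725
```

Emit:
drive_tool(motion=[[0.35,0,0,0.6],[0,0,0,0],[0,0,0,0]], fingers=0.68, newtons=20)

```text
time_s: 8.1
eef_pos: [0.6247, -0.0208, 0.1616]
ee_rot: [0.749, 0.662, -0.006, -0.008]
contact_force: [0.8, -0.3, 0.1]
grip_width: 0.027
```

```bash
python3 st.py
```

```text
X 622.6 Y 55.6 z 161.6 yaw -7.1 [ 0.8 -0.3  0.1] 0.02695263858981137 8.1
```

Emit:
drive_tool(motion=[[-0.4,0.05,0.1,0],[-0.7,0.09,0.2,0],[-0.8,0.1,0.2,0],[-0.8,0.1,0.2,0],[-0.8,0.1,0.2,0],[-0.6,0.07,0,0],[-0.4,0.05,0,0]])

```text
time_s: 8.98
eef_pos: [0.5771, -0.015, 0.1726]
ee_rot: [0.749, 0.662, -0.005, -0.007]
contact_force: [0.4, -0.5, 0.2]
grip_width: 0.0274
```

```bash
python3 st.py
```

```text
X 574.6 Y 55.5 z 172.6 yaw -7.1 [ 0.4 -0.5  0.2] 0.02737092959973876 8.975
```

Emit:
drive_tool(motion=[[-0.4,0.05,0,0],[-0.5,0.06,0,0],[-0.4,0.05,0,0],[-0.2,0.02,0,0],[0,0,0,0],[0,0,0,0]])

```text
time_s: 9.72
eef_pos: [0.5606, -0.013, 0.1722]
ee_rot: [0.749, 0.662, -0.006, -0.007]
contact_force: [-0.3, -0.1, -0.4]
grip_width: 0.0275
```

```bash
python3 st.py
```

```text
X 558.0 Y 55.5 z 172.2 yaw -7.1 [-0.3 -0.1 -0.4] 0.02751842964441459 9.725
```

Emit:
drive_tool(motion=[[0,0,0,0],[0,0,0,0],[0,0,0,0],[0,0,0,0]], fingers=0.9, newtons=20)

```text
time_s: 10.22
eef_pos: [0.5624, -0.0132, 0.1725]
ee_rot: [0.749, 0.662, -0.004, -0.006]
contact_force: [1.3, -0.7, 0.2]
grip_width: 0.0214
```

```bash
python3 st.py; python3 - <<'E'
from wm import *
import pickle
b=snapshot("side");a=snapshot("top");w=snapshot("wrist");pickle.dump((a,b,w),open("s6.pkl","wb"))
save(b,"side6.png",crop=(180,80,340,240),k=3.6); save(w,"w6.png",k=1.5)
e=np.array([.9925,-.122]);l=np.array([.122,.9925])
for n,s in(("side",b),("top",a)):
  Q=cloud(s).reshape(-1,3)*1000; X=Q[:,:2]@e;Y=Q[:,:2]@l;Z=Q[:,2]
  for y0,y1 in((-75,-55),(-55,0),(0,25),(100,165)):
    for z0 in range(60,190,12):
      m=(X>520)&(X<640)&(Y>y0)&(Y<y1)&(Z>z0)&(Z<z0+12)
      if m.sum()>8: print(n,y0,z0,m.sum(),np.nanpercentile(X[m],[5,50,95]).round(1))
E
```

```text
X 559.8 Y 55.5 z 172.5 yaw -7.1 [ 1.3 -0.7  0.2] 0.021381533452577223 10.225
side -75 60 58 [572.1 580.8 590.2]
side -75 72 54 [569.6 578.7 587.7]
side -75 84 58 [568.1 576.7 585.3]
side -75 96 60 [565.9 574.3 583.3]
side -75 108 58 [563.9 572.9 581.5]
side -75 120 62 [561.2 570.7 579.8]
side -75 132 63 [560.4 568.6 578. ]
side -75 144 59 [557.9 566.1 575.9]
side -75 156 63 [556.  564.2 573.9]
side -75 168 66 [554.6 562.7 572.1]
side -75 180 73 [551.8 559.8 571. ]
side -55 60 37 [583.1 584.3 585.3]
side -55 72 41 [581.  582.6 583.7]
side -55 84 40 [578.8 580.2 581.8]
side -55 96 42 [576.7 578.3 579.5]
side -55 108 39 [574.7 576.5 577.7]
side -55 120 47 [572.9 574.7 575.8]
side -55 132 39 [571.3 572.9 574. ]
side -55 144 44 [569.1 570.9 571.6]
side -55 156 45 [567.6 568.7 570.1]
side -55 168 43 [565.9 567.  568.3]
side -55 180 40 [551.4 552.2 554.6]
side 0 60 25 [582.8 583.9 585.8]
side 0 72 25 [581.5 582.2 583.5]
side 0 84 27 [579.2 580.8 582.2]
side 0 96 25 [577.8 578.6 580. ]
side 0 108 27 [575.1 576.6 578. ]
side 0 120 26 [573.3 574.4 576.1]
side 0 132 29 [571.8 572.6 574.6]
side 0 144 27 [569.7 570.9 571.7]
side 0 156 29 [567.1 568.7 570. ]
side 0 168 24 [566.1 566.9 567.8]
side 0 180 17 [551.4 552.6 554.5]
side 100 60 61 [573.5 584.2 586.4]
side 100 72 64 [571.6 582.2 584.6]
side 100 84 66 [570.5 580.3 582.2]
side 100 96 66 [569.6 578.3 580.8]
side 100 108 64 [565.3 576.7 578.5]
side 100 120 71 [564.4 574.3 576.3]
side 100 132 72 [562.7 572.7 574.8]
side 100 144 70 [561.2 571.  572.9]
side 100 156 54 [557.6 568.6 571.3]
side 100 168 42 [557.  565.7 569.2]
side 100 180 42 [551.6 553.1 557.7]
top -75 180 49 [547.5 553.2 565. ]
top -55 180 22 [547.1 551.8 560.3]
```

View pics/side6.png

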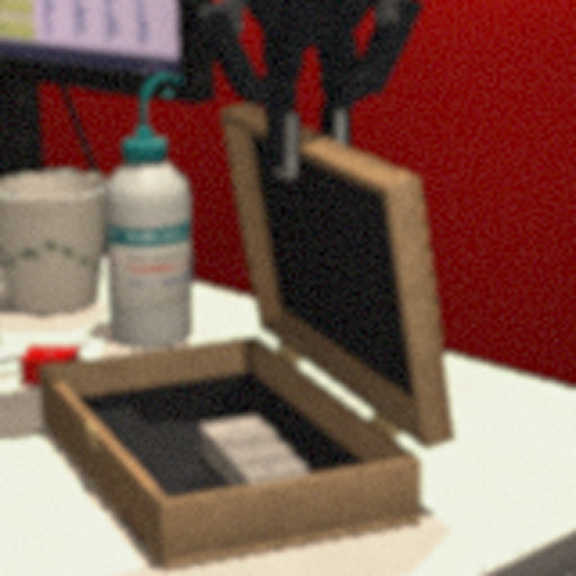

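View pics/w6.png

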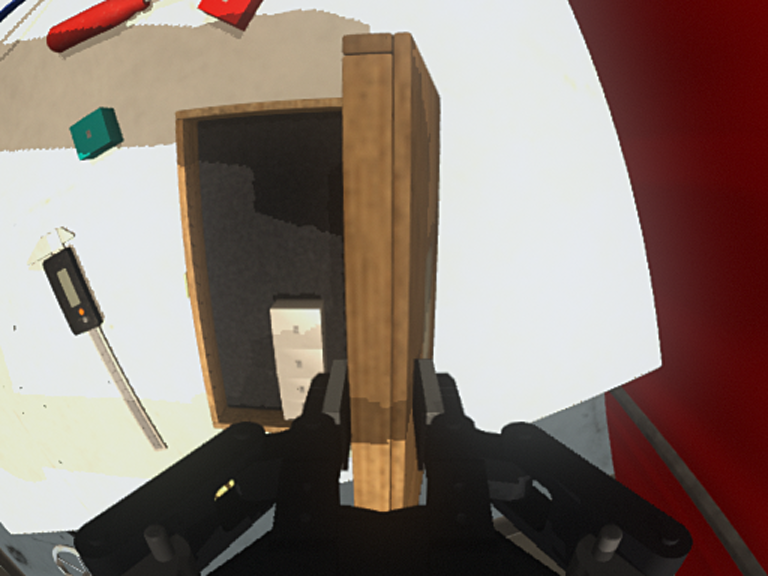

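The side view shows the lid upright and tilted forward, pinched at mid width, with the strip of blocks intact. The wrist view shows the same pinch, with pads at (345,400) and (425,400). The depth slope gives a lid angle of about 1.40–1.41, so I'll nudge it about 2 mm forward.

Emit:
drive_tool(motion=[[-0.3,0.04,0,0],[-0.1,0.01,0,0]])

```text
time_s: 10.62
eef_pos: [0.5594, -0.0129, 0.1723]
ee_rot: [0.75, 0.662, -0.004, -0.005]
contact_force: [4.4, 0.0, -4.3]
grip_width: 0.0216
```

```bash
cat > ang.py <<'E'
from h import *
b=snapshot("side")
Q=cloud(b).reshape(-1,3)*1000; e=np.array([.9925,-.122]);l=np.array([.122,.9925])
X=Q[:,:2]@e;Y=Q[:,:2]@l;Z=Q[:,2]
m=(X>550)&(X<600)&(Y>-55)&(Y<25)&(Z>62)&(Z<175)
L=cv2.fitLine(np.c_[X[m],Z[m]].astype(np.float32),cv2.DIST_HUBER,0,.01,.01).ravel()
print("theta",np.pi/2+np.arctan(L[0]/L[1])-.0065,m.sum(),read_state()["joint_vel"].round(4))
E
python3 st.py;python3 ang.py
```

```text
X 556.8 Y 55.5 z 172.3 yaw -7.1 [ 4.4  0.  -4.3] 0.021609577791819386 10.625
theta 1.3834462 630 [-0.0003  0.0024  0.004   0.0063 -0.0015  0.0014]
```

Emit:
drive_tool(motion=[[0,0,0,0],[0,0,0,0],[0,0,0,0]])

```text
time_s: 11.05
eef_pos: [0.5598, -0.0129, 0.1723]
ee_rot: [0.75, 0.662, -0.003, -0.005]
contact_force: [3.7, -0.5, -3.8]
grip_width: 0.0214
```

```bash
python3 st.py;python3 ang.py; python3 ang.py;python3 st.py; python3 - <<'E'
from wm import *
a=snapshot("top");w=snapshot("wrist");save(w,"w7.png",crop=(150,170,260,300),k=4)
for c in blocks(a):
  t=onplane(a,c[:,0,:],.035)[:,:2]*1000; print(cv2.minAreaRect(t.astype(np.float32)))
E
```

```text
X 557.1 Y 55.5 z 172.3 yaw -7.1 [ 3.7 -0.5 -3.8] 0.021350040175423413 11.05
theta 1.3865136 624 [ 0.      0.0009  0.0009 -0.001   0.0002  0.0004]
theta 1.3875889 626 [ 0.0003 -0.0013  0.001  -0.0026  0.0022  0.0005]
X 557.1 Y 55.5 z 172.3 yaw -7.1 [ 4.4  0.  -3.4] 0.0214259902742856 11.15
((473.3986511230469, -129.60105895996094), (12.696425437927246, 94.53826141357422), 89.66898345947266)
((482.2364196777344, 29.748645782470703), (115.8884048461914, 144.03213500976562), 0.7049232721328735)
```

View pics/w7.png

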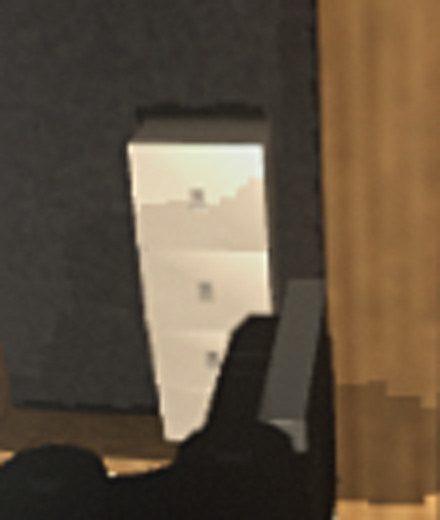

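The blocks are flush and in line, the lid is steady at about 1.387 rad, and it is still gripped. I'm handing in.

```bash
python3 -c "
from cell import sign_off;print(sign_off())"; python3 st.py
```

```text
the job is handed in; nothing more can be done
None
the job is handed in; nothing more can be done
```

I slid the loose block along the case floor, held lightly across its ends, until it met the row, then let go of it. After that I caged the lid's front edge between the fingers, brought it forward and pinched it at 20 N. I handed the job in at about 11.3 s with the lid still held.

- **Blocks:** the top view gave the joined strip a length of 96 mm against a nominal 97 mm. In the wrist view the ends line up to about 0.3 mm and no gap shows. I felt contact with the row at about 3 N. I did not compare the row's position before and after the push. It stands packed against the end wall.
- **Lid:** its angle read 1.387 rad from side-camera depth against a target of 1.39. That includes a 0.0065 rad correction taken from the known starting angle. It was steady over repeated readings, and joint speeds were close to zero.
- **Disagreements:** the top camera read about 3 mm short in x compared with the wrist camera, so I worked from the wrist view. The last top-view check of the strip failed because the lid and arm hid it; the wrist picture taken at the same time showed it still flush.
- **Final hold:** about 4 N along x and 4 N downward remained at the wrist. The screwdriver and weights were not touched.

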